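# Load a spar block under a sprung hold-down flap

### The job

Load the pale balsa block into the gluing jig: with one fingertip press the orange paddle down and keep it down, so that the blue sprung flap stays lifted clear of the block, and with the other fingertip push the block along its lane under the flap until it is fully home against the metal stop. Then let the flap close onto the block and draw the hand away; the flap must not touch the block before it is home, the block is only slid in its lane, never lifted, and everything else on the bench is left where it stands.

Things in the scene. Friction and masses are not known exactly. Their poses are not given: they have to be found in the camera images.
- jig: Fixed plywood gluing jig, 320 x 145 mm. Origin: on the table, under the hinge shaft, level with the flap's front (entry) edge. x = push direction, towards the stop; y to the left of that; z up. The lane lies on the right (y = -40 mm), the paddle on the left (y = +28 to +58 mm), the hinge shaft (8 mm thick, along x) between them at y = 0, z = 45 mm, on two posts up to z = 52 mm.
- lane_stop (a point): Middle of the foot of the aluminium stop's face, on the lane floor: jig x = +60, y = -40, z = 20 mm. The stop is 18 mm high. The open-topped grey lane runs straight along jig x from -170 mm to here, floor at z = 20 mm, 44 mm wide (y = -62 to -18 mm), between rails 5 mm thick and 7 mm high.
- flap_mouth (a point): Front lower edge of the black rubber pad under the blue flap; moves with the flap. Closed it is at jig x = 0, y = -40, z = 30 mm, and bars the lane. The flap covers jig x = 0 to 55 mm, y = -62 to -4 mm; its top is at z = 52 mm closed, its outer edge at about z = 84 mm when open. The pad is 55 mm long, 16 mm wide.
- flap (a joint): Angle of the rocker (flap and paddle are one piece on the shaft), rad: 0 = sprung closed, 0.6 = hard stop, fully open; grows as the paddle is pressed down and the flap rises. At 0.4 the pad clears the block's top by 5 mm, at 0.55 by 11 mm; resting on a block in the lane it reads about 0.25. Spring: about 3 N on the paddle at first, 6 N at 0.55.
- paddle (a point): Middle of the top of the orange paddle, a plate 165 mm long (jig x = -165 to 0) and 30 mm wide, moving with the flap. At rest it slopes up outwards (middle at jig y = 46, z = 53 mm, outer edge z = 61 mm). Pressed to joint 0.55 it is level, y = 28 to 58 mm, top at z = 28 mm: 8 mm above the lane floor, 10 mm below the block's top. A fingertip can slide along its full length.
- block_center (a point): Centre of the pale balsa block with two dark pockets in its top: 90 mm long (x) x 40 mm wide (y) x 18 mm high (z), about 40 g. It starts lying in the lane, outside the flap, its centre at jig z = 29 mm. Home against the stop its centre is at jig x = +15 mm, and its near end, at x = -30 mm, still stands out from under the flap.
- spare_center (a point): Bystander: centre of a reddish-brown block of the same size, on the table to the left of the jig. Leave it.
- pin_pot: Bystander: white ceramic pot, 48 mm across, 40 mm high, standing on the jig's base beyond the stop. Origin under its centre.
- glue: Bystander: yellow glue bottle with orange cap, 48 mm across, 110 mm high. Origin under its centre.
- jar: Bystander: amber jar, 60 mm across, 75 mm high. Origin under its centre.
- sander: Bystander: green sanding block 100 x 55 x 24 mm. Origin under its centre.
- brush: Bystander: brush lying on the bench.
- driver: Bystander: screwdriver lying on the bench.
Not all that is in view belongs to the job. Leave any purple or yellow look-alike of the part that bears block_center alone.

How it is judged:
By the outcome, as a careful person would: the job done as asked, in the order asked, and still so for the second after the job is handed in, with the robot touching nothing.
It also fails if it takes over 38 s, if anything falls off the work surface, if the arm or the gripper's body presses on something with over 40 N, if the wrist force passes 120 N, or if a joint passes its speed limit or range.

### The arm

A 6-joint arm with a two-finger parallel gripper is mounted at the origin on the work surface. World frame = base frame: x ahead of the robot, y to its left, z up, the work surface at z = 0. Lengths are in m, angles in rad, forces in N, time in s.
With the tool pointing down it reaches from about 0.375 to 0.975 m from the base axis. Payload 3.8 kg.
Tool frame: the origin (TCP) lies midway between the tips of the shut fingers; the grasp point (between the pads) lies 19 mm behind it; z points along the fingers, y is the direction in which the jaws open and shut (so a half turn about z gives the same grasp; the last joint's range is limited). The gripper opens to 85 mm and grips with 20 to 120 N. Pads are 22 mm wide; open, the fingers measure 114 mm over their backs; the gripper's body (76 mm by 85 mm) begins 54 mm behind the grasp point. The pads swing forward as they close: fully open they stand 13 mm farther back than shut.
Start: joints at [1.291, 0.264, 1.604, -0, 1.274, -0.037], TCP at [0.162, 0.655, 0.231] pointing down, gripper open.
Joint ranges: [-2.63, 2.63], [-0.94, 2.18], [0.31, 2.57], [-1.31, 4.45], [0, 2.66], [-2.55, 2.55]. Speed limits (rad/s): [2.57, 2.57, 3.14, 3.14, 3.14, 3.14].

### API

Orientations are given as a rotation vector (axis times angle).
In Python, from workcell import bot gives the robot as it stands.
- The arm moves only by the tool drive_tool, never from a script. Its argument "steps" is a list of rows, each a list of 2 entries, a list of its own where there are three numbers: the shift along the tool's x, y, z in mm, then the turn about the tool's z in degrees. In form: [[[dx, dy, dz], twist], ...]. A call has 1 to 8 rows; each row shifts and turns the commanded pose from where the row before left it, along the tool's axes as they then stand; what a row does not reach is not made up. A row lasts 1/12 s, in which the tool goes at most 41.7 mm and 7.16 degrees, less where a joint would pass 70% of its speed; a pose out of reach is approached as far as the arm can. A call is refused whole if a number of a shift passes 41.7 or a number of a turn 7.16, either way. A call with a gripper value outside its range is refused whole. "jaw" is the opening, from 0 (shut) to 1 (fully open), set as the call begins (left out, the last holds). The fingers move at their own pace and stop on an object; "force" is the grip in N (left out, the last holds). Time passes only in rows, so rows that do not move let the fingers close. It gives the time, the measured TCP pose, the force and the opening at its end, in the units of the state.
- bot.read_state(): the state, without advancing time (a new reading comes with each control period).
- bot.read_camera(name): name is "side" or "top"; returns the picture (400x640x3 uint8, red, green, blue); there is no depth.
- bot.camera_info(name): a dict with "fx", "fy", "cx", "cy" (pixels), "D" ([k1, k2, p1, p2, k3] as OpenCV has them; the pictures are not rectified), "position" and "attitude" of the camera in the world. Camera axes: x right, y down, z forward; pixel columns grow to the right and rows downward; lengths in m; the calibration is good to about 2 mm. A picture is of the moment at which its call begins. camera_info takes no time and is no camera call.
- bot.finish_job(): hands the job in, once; it reports no verdict.
The state is a dict: "time": time; "q": joint angles; "joint_vel": joint speeds; "joint_torque": joint torques, N m; "tool_pos": TCP position; "tcp_rot": TCP orientation; "wrist_force": force on the tool from outside, world axes, zero at the start; "torque": the same for the moment, N m; "width": opening from 0.0 (shut) to 1.0 (fully open).
Only numpy, scipy, OpenCV 4.12 (cv2) and the standard library are available. Lean on these libraries where they do the work, as an engineer would, in place of code of your own. Each camera call takes 0.05 s, during which the arm holds its last target.

## Working session

There is one attempt and no reset: what is moved stays moved. The work goes in short steps, Python scripts to look and compute and a tool call to move; the robot and the scene stay as the last step left them, time stands still between calls to the robot, and variables do not carry over. Pictures are saved under pics/ and viewed, and the job is handed in when it is done.

Besides the shell and the picture viewer there is one more tool, called after "Emit:" in YAML: its name, and indented under it one key for each argument. drive_tool: Moves the arm, as the interface text tells. Its arguments: {"type":"object","properties":{"steps":{"type":"array","items":{"type":"array"}},"jaw":{"type":"number"},"force":{"type":"number"}},"required":["steps"]}

```bash
mkdir -p pics; ls; cat > h.py <<'E'
import numpy as np,cv2,sys
from workcell import bot
def snap(c,n):
    im=bot.read_camera(c); cv2.imwrite(f'pics/{n}.png',im[:,:,::-1]); return im
E
python3 - <<'E'
from h import *
for c in('side','top'):
    snap(c,c+'0'); print(bot.camera_info(c))
print(bot.read_state())
E
```

```text
pics
{'fx': 381.7388824143568, 'fy': 381.7388824143568, 'cx': 320.7154401902455, 'cy': 207.10148117184974, 'D': array([-0.07221769,  0.        ,  0.        ,  0.        ,  0.        ]), 'position': array([0.0306071 , 0.52089515, 0.58337605]), 'attitude': array([-0.9666566 ,  2.31283696, -1.19720169])}
{'fx': 415.32899484798185, 'fy': 415.32899484798185, 'cx': 319.26461699060525, 'cy': 196.71985708273226, 'D': array([0.0016081, 0.       , 0.       , 0.       , 0.       ]), 'position': array([ 5.11833701e-01, -7.31402716e-04,  1.08393777e+00]), 'attitude': array([-2.17371688,  2.1743392 , -0.05014001])}
{'time': 0.1, 'q': array([ 1.29113741e+00,  2.64672742e-01,  1.60524403e+00,  1.38609386e-05,
        1.27372487e+00, -3.69143485e-02]), 'joint_vel': array([ 0.00147917, -0.00098764, -0.00251925,  0.00151124, -0.00129582,
        0.00122879]), 'joint_torque': array([-1.21491860e-05, -5.16703963e+01, -3.68589807e+01, -3.39767519e-05,
        6.18925624e-03, -3.18510240e-05]), 'tool_pos': array([0.16206963, 0.65456363, 0.2300864 ]), 'tcp_rot': array([-0.38033225, -3.11814533,  0.00317469]), 'wrist_force': array([-0.10399001, -0.51644807,  0.39314269]), 'torque': array([-0.0405806 , -0.02650239, -0.0016634 ]), 'width': 1.0002205779346436}
```

View pics/side0.png

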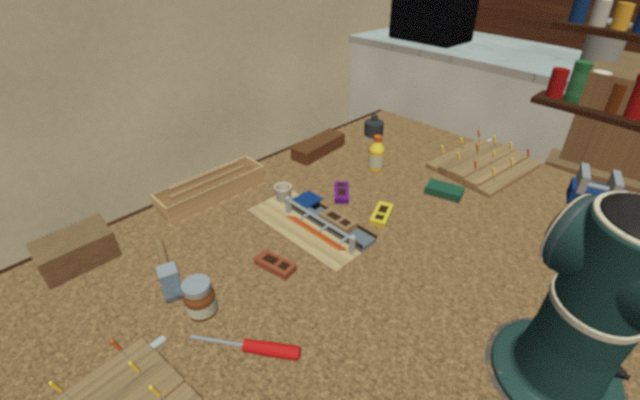

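View pics/top0.png

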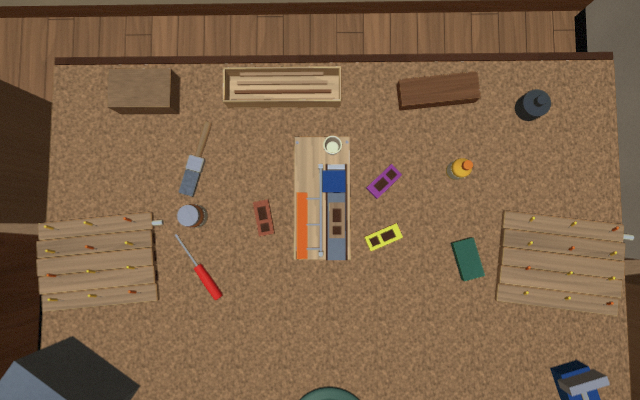

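The top view shows the jig around (322,200): lane on the right, orange paddle on the left, stop and pot at the top. The block is at about (337,218). I'll enlarge both views.

```bash
python3 - <<'E'
import cv2
a=cv2.imread('pics/top0.png')[130:268,240:420]; cv2.imwrite('pics/topc.png',cv2.resize(a,None,fx=4.3,fy=4.3,interpolation=cv2.INTER_CUBIC))
a=cv2.imread('pics/side0.png')[170:280,240:400]; cv2.imwrite('pics/sidec.png',cv2.resize(a,None,fx=5,fy=5,interpolation=cv2.INTER_CUBIC))
E
```

```text
(no output)
```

View pics/topc.png

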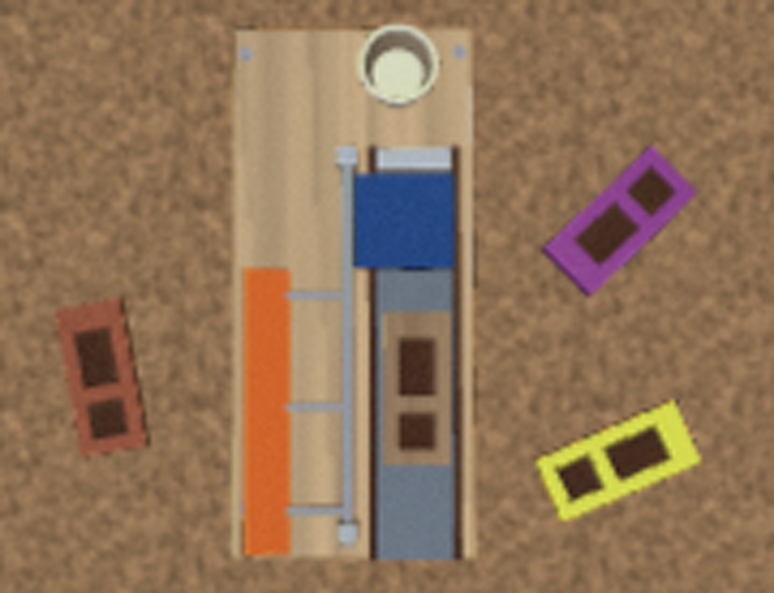

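View pics/sidec.png

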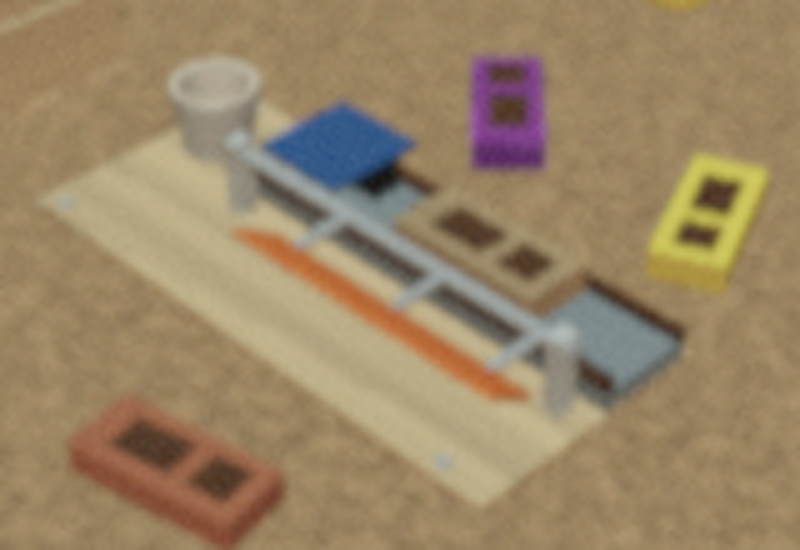

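```bash
cat > geo.py <<'E'
from h import *
from scipy.spatial.transform import Rotation as R
from scipy.optimize import least_squares
C={c:bot.camera_info(c) for c in('top','side')}
def proj(c,P):
    i=C[c];Rc=R.from_rotvec(i['attitude']).as_matrix()
    P=np.atleast_2d(P);X=(P-i['position'])@Rc
    K=np.array([[i['fx'],0,i['cx']],[0,i['fy'],i['cy']],[0,0,1]])
    return cv2.projectPoints(X,np.zeros(3),np.zeros(3),K,i['D'])[0][:,0]
def ray(c,uv,z):
    i=C[c];K=np.array([[i['fx'],0,i['cx']],[0,i['fy'],i['cy']],[0,0,1]])
    n=cv2.undistortPoints(np.array(uv,float).reshape(-1,1,2),K,i['D'])[:,0]
    d=np.c_[n,np.ones(len(n))]@R.from_rotvec(i['attitude']).as_matrix().T
    return i['position']+d*((z-i['position'][2])/d[:,2])[:,None]
def jw(p,J):
    x,y,a=p;J=np.atleast_2d(J)/1000.
    c,s=np.cos(a),np.sin(a)
    return np.c_[x+c*J[:,0]-s*J[:,1],y+s*J[:,0]+c*J[:,1],J[:,2]]
def wj(p,W):
    x,y,a=p;d=np.atleast_2d(W)-[x,y,0];c,s=np.cos(a),np.sin(a)
    return 1000*np.c_[c*d[:,0]+s*d[:,1],-s*d[:,0]+c*d[:,1],d[:,2]]
tc=lambda U:np.array([[240,130]])+(np.array(U,float)+.5)/4.3-.5
sc=lambda U:np.array([[240,170]])+(np.array(U,float)+.5)/5-.5
E
cat > fit.py <<'E'
from geo import *
T=[((244,553),(-165,58.7,61)),((289,553),(-165,33.3,45)),((244,268),(0,58.7,61)),((289,268),(0,33.3,45)),
((354,268),(0,-4,52)),((455,268),(0,-62,52)),((354,174),(55,-4,52)),((455,174),(55,-62,52)),((376,557),(-170,-18,20)),((455,557),(-170,-62,20))]
S=[((683,345),(-170,-62,20)),((345,103),(55,-62,52)),((414,143),(0,-62,52))]
Ut=tc([t[0] for t in T]);Us=sc([t[0] for t in S])
for useS in(0,1):
    f=lambda p:np.r_[(proj('top',jw(p,[t[1] for t in T]))-Ut).ravel(),useS*(proj('side',jw(p,[t[1] for t in S]))-Us).ravel()]
    r=least_squares(f,[.5,0,0]);p=r.x;print(p,np.round(f(p).reshape(-1,2),1).tolist())
    print(np.round((proj('side',jw(p,[t[1] for t in S]))-Us),1).tolist())
    b=wj(p,ray('top',tc([(383,312),(450,312),(450,465),(383,465)]),.038));print(b.round(1),b.mean(0))
np.save('p.npy',p)
E
python3 fit.py
```

```text
[ 0.59675339  0.02148067 -0.00108557] [[-0.2, 0.5], [0.1, -0.0], [0.2, -0.5], [0.3, 0.1], [-0.0, -0.2], [-0.2, -0.2], [0.0, -0.2], [-0.3, -0.3], [0.5, 0.3], [-0.5, 0.4], [-0.0, -0.0], [0.0, -0.0], [0.0, -0.0]]
[[-0.5, -0.4], [0.2, -1.0], [1.3, -0.7]]
[[ -25.2  -20.8   38. ]
 [ -25.2  -60.    38. ]
 [-114.4  -59.8   38. ]
 [-114.5  -20.8   38. ]] [-69.80544913 -40.36067885  38.        ]
[0.59665118 0.02191505 0.00094282] [[-0.2, 0.5], [0.0, 0.1], [0.0, -0.4], [0.1, 0.1], [-0.2, -0.1], [-0.4, -0.2], [-0.2, -0.2], [-0.5, -0.3], [0.5, 0.4], [-0.5, 0.4], [-0.5, -0.4], [0.0, -0.9], [1.2, -0.6]]
[[-0.5, -0.4], [0.0, -0.9], [1.2, -0.6]]
[[ -25.1  -21.2   38. ]
 [ -25.2  -60.4   38. ]
 [-114.4  -60.    38. ]
 [-114.4  -21.    38. ]] [-69.78537287 -40.65348248  38.        ]
```

```bash
cat > d.py <<'E'
from geo import *
p=np.load('p.npy')
def st():
    s=bot.read_state();Rt=R.from_rotvec(s['tcp_rot']).as_matrix()
    print('t',round(s['time'],2),'jig',wj(p,s['tool_pos']).round(1),'F',s['wrist_force'].round(1),'w',round(s['width'],3),'q',s['q'].round(2))
    yx=p[2]; want=np.array([-np.sin(yx),np.cos(yx),0]); sy=np.sign(Rt[:,1]@want); w=Rt.T@(want*sy)
    print('tool axes',Rt.round(3).tolist(),'twist deg',np.degrees(np.arctan2(-w[0],w[1])).round(2))
    return s,Rt
def to(J):
    s,Rt=st(); print('delta tool mm',(Rt.T@(jw(p,J)[0]-s['tool_pos'])*1000).round(1))
E
python3 -c "
from d import *
to((-136,0,170))"
```

```text
t 0.1 jig [[-434.   633.1  230.1]] F [-0.1 -0.5  0.4] w 1.0 q [ 1.29  0.26  1.61  0.    1.27 -0.04]
tool axes [[-0.971, 0.24, -0.001], [0.24, 0.971, -0.002], [0.0, -0.002, -1.0]] twist deg -13.96
delta tool mm [-441.9 -542.3   61.2]
```

Emit:
drive_tool:
  steps:
    - [[0,0,0],-7]
    - [[0,0,0],-7]
    - [[0,0,0],0]
  jaw: 0.85

```text
time: 0.35
tool_pos: [0.1622, 0.6548, 0.2305]
tcp_rot: [0.007, -3.141, 0.002]
wrist_force: [-0.4, 0.1, -0.4]
width: 0.847
```

```bash
python3 -c "
from d import *
to((-136,0,170))"
```

```text
t 0.35 jig [[-433.9  633.3  230.5]] F [-0.4  0.1 -0.4] w 0.847 q [ 1.29  0.26  1.6   0.    1.27 -0.28]
tool axes [[-1.0, -0.005, -0.0], [-0.005, 1.0, -0.001], [0.0, -0.001, -1.0]] twist deg 0.21
delta tool mm [-295.6 -634.3   61.2]
```

Emit:
drive_tool:
  steps:
    - [[-14.8,-31.7,0],0.2]
    - [[-14.8,-31.7,0],0]
    - [[-14.8,-31.7,0],0]
    - [[-14.8,-31.7,0],0]
    - [[-14.8,-31.7,0],0]
    - [[-14.8,-31.7,0],0]
    - [[-14.8,-31.7,0],0]
    - [[-14.8,-31.7,0],0]

```text
time: 1.02
tool_pos: [0.2805, 0.3997, 0.231]
tcp_rot: [-0.008, -3.142, 0.0]
wrist_force: [0.1, 0.1, -0.1]
width: 0.851
```

Emit:
drive_tool:
  steps:
    - [[-14.8,-31.7,0],0]
    - [[-14.8,-31.7,0],0]
    - [[-14.8,-31.7,0],0]
    - [[-14.8,-31.7,0],0]
    - [[-14.8,-31.7,0],0]
    - [[-14.8,-31.7,0],0]
    - [[-14.8,-31.7,0],0]
    - [[-14.8,-31.7,0],0]

```text
time: 1.68
tool_pos: [0.3984, 0.1459, 0.2313]
tcp_rot: [0.009, 3.141, 0.0]
wrist_force: [0.2, -0.4, -0.3]
width: 0.849
```

Emit:
drive_tool:
  steps:
    - [[-14.8,-31.7,20],0]
    - [[-14.8,-31.7,20],0]
    - [[-14.8,-31.7,20],0]
    - [[-14.8,-31.7,0],0]
    - [[0,0,0],0]
    - [[0,0,0],0]

```text
time: 2.18
tool_pos: [0.4572, 0.0192, 0.1708]
tcp_rot: [-0.014, -3.14, -0.0]
wrist_force: [-0.4, 0.7, 0.5]
width: 0.846
```

```bash
python3 -c "
from d import *
to((-136,0,110))"
```

```text
t 2.18 jig [[-139.4   -2.6  170.8]] F [-0.4  0.7  0.5] w 0.846 q [-0.01 -0.11  2.12  0.    1.13 -1.57]
tool axes [[-1.0, 0.009, -0.001], [0.009, 1.0, 0.0], [0.001, 0.0, -1.0]] twist deg -0.56
delta tool mm [-3.5  2.6 60.8]
```

Emit:
drive_tool:
  steps:
    - [[-1.5,3.5,20],-0.6]
    - [[-1,0,20],0]
    - [[0,0,20],0]
    - [[0,0,10],0]
    - [[0,0,0],0]

```text
time: 2.6
tool_pos: [0.4571, 0.0253, 0.099]
tcp_rot: [0.014, -3.136, -0.0]
wrist_force: [-0.0, -0.3, 0.2]
width: 0.846
```

```bash
python3 -c "
from d import *
to((-136,1,110))
a=snap('top','t1');b=snap('side','s1')
cv2.imwrite('pics/t1c.png',cv2.resize(a[130:290,240:420,::-1],None,fx=3.7,fy=3.7,interpolation=2))
cv2.imwrite('pics/s1c.png',cv2.resize(b[140:280,240:400,::-1],None,fx=4.2,fy=4.2,interpolation=2))
"
```

```text
t 2.6 jig [[-139.6    3.5   99. ]] F [-0.  -0.3  0.2] w 0.846 q [ 0.   -0.02  2.18  0.    0.98 -1.58]
tool axes [[-1.0, -0.009, -0.005], [-0.009, 1.0, 0.0], [0.005, 0.0, -1.0]] twist deg 0.45
delta tool mm [ -3.5  -2.5 -11. ]
```

View pics/t1c.png

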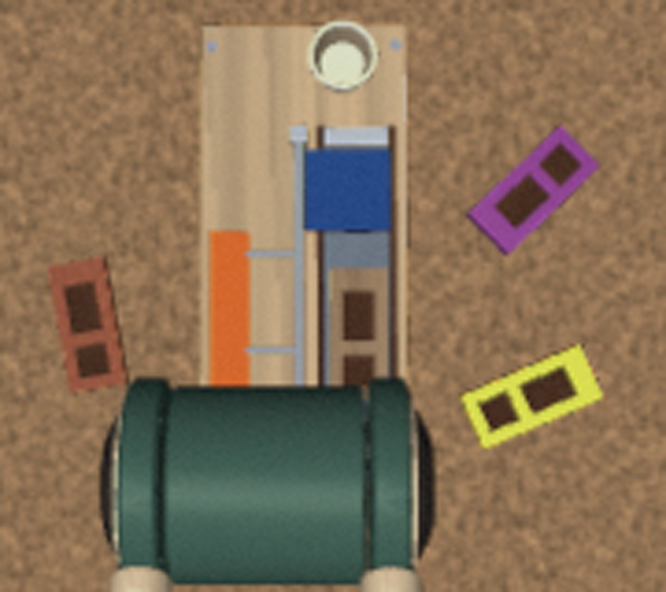

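View pics/s1c.png

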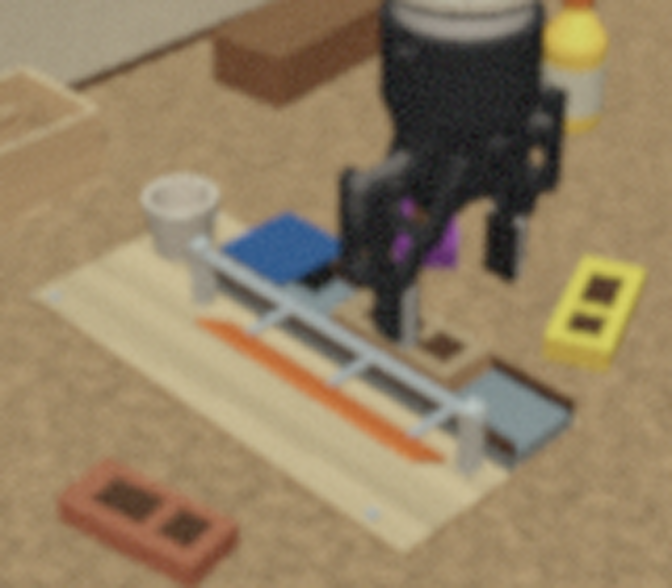

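The pictures show the hand centred over the near end of the jig, with both fingers above the shaft and their tips clear of everything. I'll check whether the reading has settled.

Emit:
drive_tool:
  steps:
    - [[0,0,0],0]
    - [[0,0,0],0]

```text
time: 2.87
tool_pos: [0.4609, 0.0245, 0.1028]
tcp_rot: [-0.014, 3.139, 0.0]
wrist_force: [-0.1, -0.1, 0.5]
width: 0.848
```

Emit:
drive_tool:
  steps:
    - [[0,0,0],0]
    - [[0,0,0],0]

```text
time: 3.03
tool_pos: [0.4604, 0.0242, 0.1022]
tcp_rot: [-0.013, 3.14, -0.0]
wrist_force: [0.2, -0.4, 0.4]
width: 0.853
```

```bash
python3 -c "
from d import *
print(proj('side',jw(p,[[-139,2+43,105],[-139,2-43,105]])), [(240+(u+.5)/4.2,140+(v+.5)/4.2) for u,v in((392,345),(512,278))])
to((-136,1,110))"
```

```text
[[334.31833078 223.07976118]
 [361.56868614 206.12266804]] [(333.45238095238096, 222.26190476190476), (362.0238095238095, 206.3095238095238)]
t 3.03 jig [[-136.3    2.4  102.2]] F [ 0.2 -0.4  0.4] w 0.853 q [-0.   -0.02  2.18  0.    0.98 -1.58]
tool axes [[-1.0, -0.008, 0.002], [-0.008, 1.0, 0.0], [-0.002, -0.0, -1.0]] twist deg 0.43
delta tool mm [-0.3 -1.4 -7.8]
```

Emit:
drive_tool:
  steps:
    - [[0,-1.4,12],0.4]
    - [[0,0,12],0]
    - [[0,0,10],0]
    - [[0,0,8],0]
    - [[0,0,0],0]
    - [[0,0,0],0]

```text
time: 3.53
tool_pos: [0.4592, 0.0228, 0.0588]
tcp_rot: [0.002, -3.14, -0.0]
wrist_force: [1.0, 0.1, 0.2]
width: 0.844
```

Emit:
drive_tool:
  steps:
    - [[0,0,4],0]
    - [[0,0,4],0]
    - [[0,0,4],0]
    - [[0,0,0],0]
    - [[0,0,0],0]

```text
time: 3.95
tool_pos: [0.4594, 0.0228, 0.047]
tcp_rot: [0.002, -3.141, 0.0]
wrist_force: [-0.5, 0.1, -0.0]
width: 0.847
```

Emit:
drive_tool:
  steps:
    - [[0,0,4],0]
    - [[0,0,4],0]
    - [[0,0,4],0]
    - [[0,0,0],0]
    - [[0,0,0],0]

```text
time: 4.37
tool_pos: [0.4603, 0.0229, 0.0355]
tcp_rot: [-0.002, 3.141, 0.0]
wrist_force: [1.1, 0.1, 3.9]
width: 0.853
```

```bash
python3 -c "
from d import *
to((-136,1,26))
b=snap('side','s2')
cv2.imwrite('pics/s2c.png',cv2.resize(b[150:280,240:400,::-1],None,fx=4.6,fy=4.6,interpolation=2))
"
```

```text
t 4.37 jig [[-136.4    1.1   35.5]] F [1.1 0.1 3.9] w 0.853 q [-0.    0.08  2.23  0.    0.84 -1.58]
tool axes [[-1.0, -0.001, 0.001], [-0.001, 1.0, 0.0], [-0.001, 0.0, -1.0]] twist deg 0.02
delta tool mm [-0.3 -0.1  9.5]
```

View pics/s2c.png

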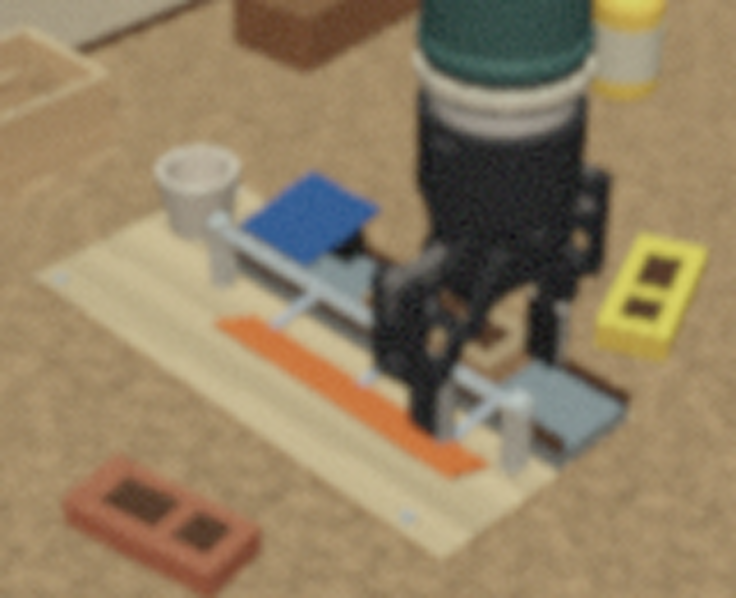

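The left fingertip is on the paddle and the flap is rising. The right fingertip is in the lane behind the block. I'll keep going down in small steps.

Emit:
drive_tool:
  steps:
    - [[0,0,3],0]
    - [[0,0,3],0]
    - [[0,0,1.5],0]
    - [[0,0,0],0]
    - [[0,0,0],0]

```text
time: 4.83
tool_pos: [0.4604, 0.0224, 0.028]
tcp_rot: [-0.002, 3.14, -0.001]
wrist_force: [1.6, -1.5, 5.9]
width: 0.851
```

```bash
python3 -c "
from d import *
st()
b=snap('side','s3')
cv2.imwrite('pics/s3c.png',cv2.resize(b[150:280,240:400,::-1],None,fx=4.6,fy=4.6,interpolation=2))
"
```

```text
t 4.83 jig [[-136.3    0.6   28. ]] F [ 1.6 -1.5  5.9] w 0.851 q [-0.01  0.09  2.23 -0.    0.82 -1.58]
tool axes [[-1.0, -0.002, 0.001], [-0.002, 1.0, -0.001], [-0.001, -0.001, -1.0]] twist deg 0.04
```

View pics/s3c.png

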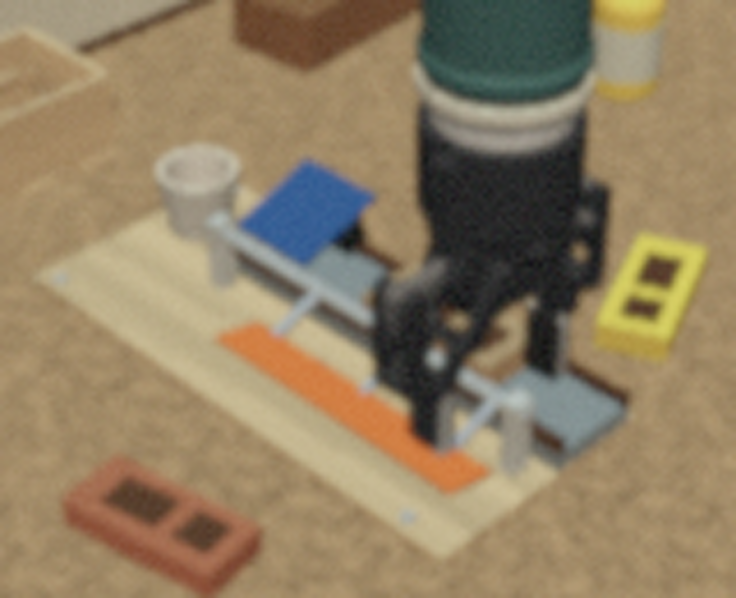

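```bash
cat > ang.py <<'E'
from d import *
def tab(c,off,f):
  for th in np.arange(.2,.65,.05):
    c_,s_=np.cos(th),np.sin(th)
    y=-62*c_+7*s_; z=45+62*s_+7*c_
    print(round(th,2),((proj(c,jw(p,[[55,y,z],[0,y,z]]))-off+.5)*f).round(0).tolist())
E
python3 -c "
from ang import *
tab('side',[240,150],4.6)"
```

```text
0.2 [[314.0, 166.0], [383.0, 204.0]]
0.25 [[312.0, 163.0], [382.0, 201.0]]
0.3 [[311.0, 159.0], [380.0, 197.0]]
0.35 [[309.0, 155.0], [378.0, 193.0]]
0.4 [[307.0, 152.0], [377.0, 190.0]]
0.45 [[305.0, 149.0], [374.0, 187.0]]
0.5 [[302.0, 146.0], [372.0, 184.0]]
0.55 [[299.0, 144.0], [369.0, 181.0]]
0.6 [[297.0, 141.0], [367.0, 179.0]]
```

Emit:
drive_tool:
  steps:
    - [[0,0,1.5],0]
    - [[0,0,1.5],0]
    - [[0,0,1],0]
    - [[0,0,0],0]
    - [[0,0,0],0]

```text
time: 5.3
tool_pos: [0.4605, 0.0217, 0.0243]
tcp_rot: [-0.004, 3.14, -0.003]
wrist_force: [0.6, -4.1, 7.3]
width: 0.848
```

```bash
python3 -c "
from d import *
st()
b=snap('side','s4')
cv2.imwrite('pics/s4c.png',cv2.resize(b[150:280,240:400,::-1],None,fx=4.6,fy=4.6,interpolation=2))
"
```

```text
t 5.3 jig [[-136.2   -0.    24.3]] F [ 0.6 -4.1  7.3] w 0.848 q [-0.01  0.1   2.23 -0.    0.81 -1.58]
tool axes [[-1.0, -0.002, 0.001], [-0.002, 1.0, -0.002], [-0.001, -0.002, -1.0]] twist deg 0.07
```

View pics/s4c.png

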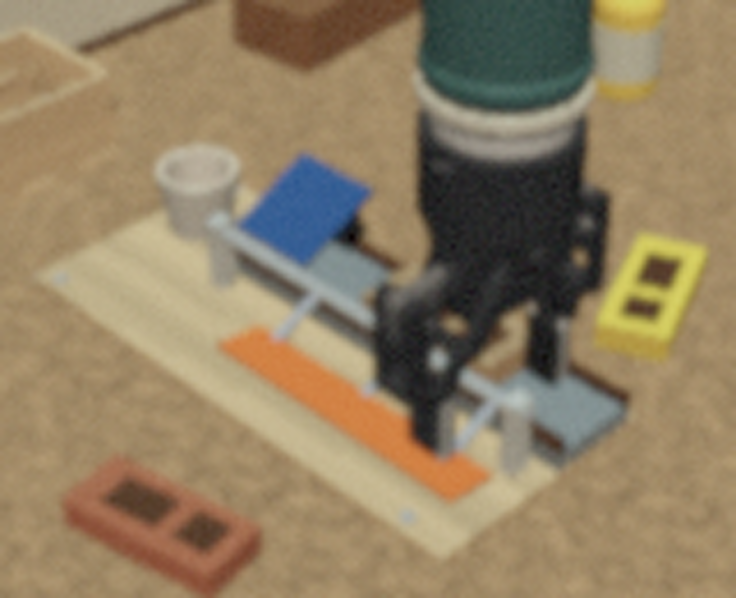

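Emit:
drive_tool:
  steps:
    - [[0,0,1.5],0]
    - [[0,0,1.5],0]
    - [[0,0,0],0]
    - [[0,0,0],0]

```text
time: 5.68
tool_pos: [0.4606, 0.0212, 0.0215]
tcp_rot: [-0.004, 3.14, -0.004]
wrist_force: [0.5, -8.0, 8.9]
width: 0.852
```

```bash
python3 -c "
from d import *
st()
b=snap('side','s5')
cv2.imwrite('pics/s5c.png',cv2.resize(b[150:280,240:400,::-1],None,fx=4.6,fy=4.6,interpolation=2))
"
```

```text
t 5.68 jig [[-136.1   -0.6   21.5]] F [ 0.5 -8.   8.9] w 0.852 q [-0.01  0.1   2.23 -0.    0.81 -1.58]
tool axes [[-1.0, -0.003, 0.001], [-0.003, 1.0, -0.003], [-0.001, -0.003, -1.0]] twist deg 0.1
```

View pics/s5c.png

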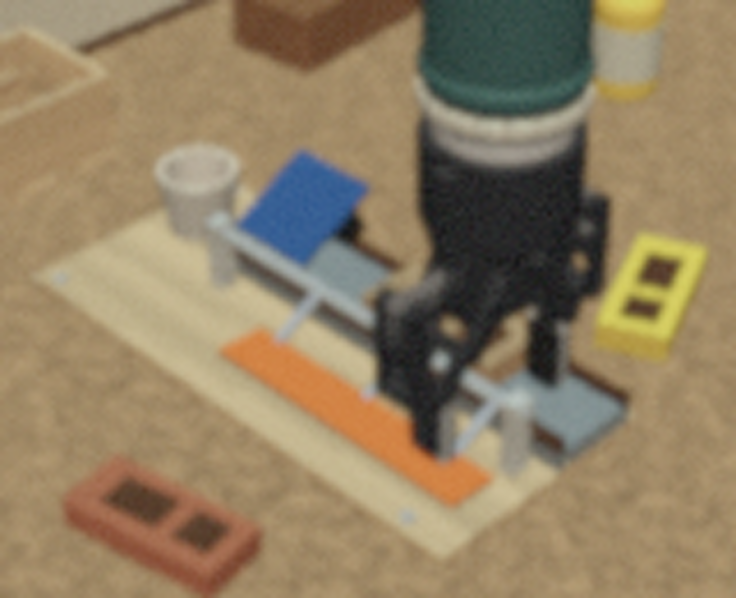

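Emit:
drive_tool:
  steps:
    - [[0,-1,1],0]
    - [[-3,0,0],0]
    - [[-4,0,0],0]
    - [[-4,0,0],0]
    - [[-4,0,0],0]
    - [[-4,0,0],0]
    - [[0,0,0],0]

```text
time: 6.32
tool_pos: [0.4762, 0.0219, 0.0188]
tcp_rot: [0.003, -3.136, -0.0]
wrist_force: [-3.8, -0.4, 6.1]
width: 0.852
```

```bash
python3 -c "
from d import *
st()
b=snap('side','s6');a=snap('top','t6')
cv2.imwrite('pics/s6c.png',cv2.resize(b[150:280,240:400,::-1],None,fx=4.6,fy=4.6,interpolation=2))
cv2.imwrite('pics/t6c.png',cv2.resize(a[130:268,240:420,::-1],None,fx=4.3,fy=4.3,interpolation=2))
"
```

```text
t 6.32 jig [[-1.205e+02  1.000e-01  1.880e+01]] F [-3.8 -0.4  6.1] w 0.852 q [-0.01  0.14  2.2   0.    0.81 -1.58]
tool axes [[-1.0, -0.002, -0.006], [-0.002, 1.0, 0.0], [0.006, 0.0, -1.0]] twist deg 0.06
```

View pics/s6c.png

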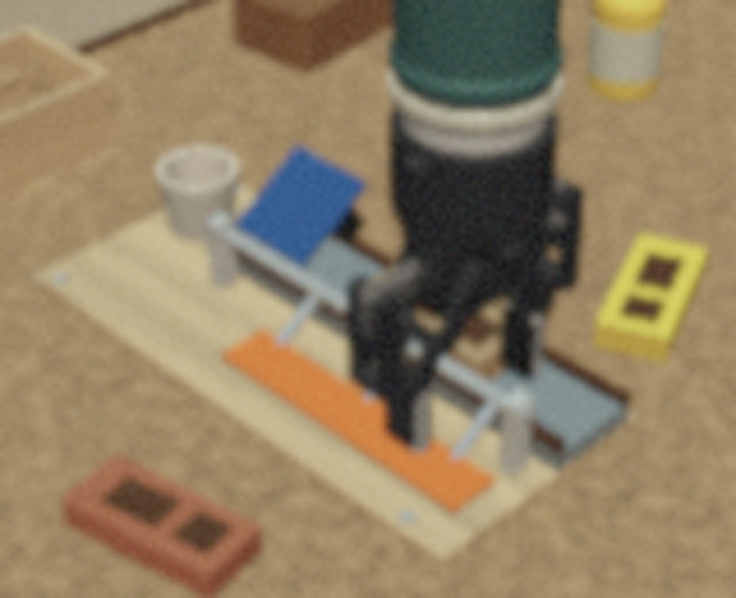

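View pics/t6c.png

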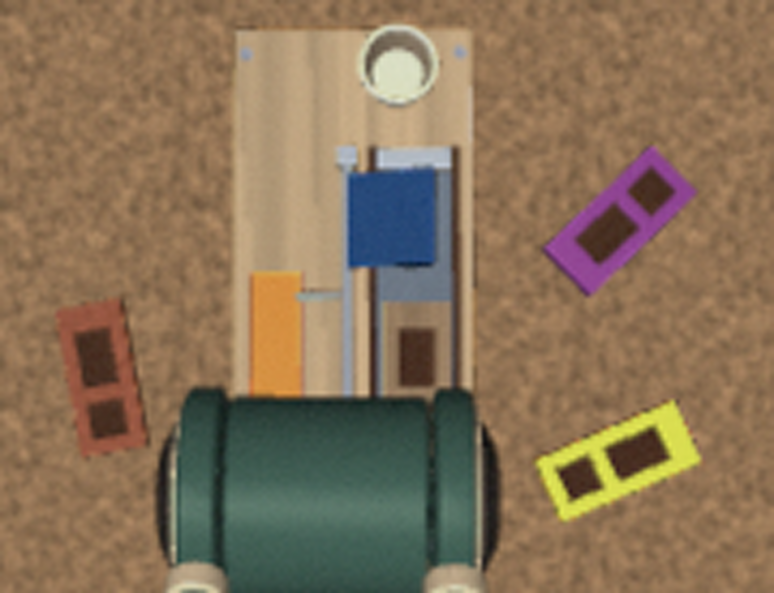

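Emit:
drive_tool:
  steps:
    - [[-4,0,0],0]
    - [[-4,0,0],0]
    - [[-4,0,0],0]
    - [[-4,0,0],0]
    - [[-4,0,0],0]
    - [[-4,0,0],0]
    - [[0,0,0],0]
    - [[0,0,0],0]

```text
time: 7.08
tool_pos: [0.5001, 0.022, 0.0188]
tcp_rot: [0.003, -3.136, -0.0]
wrist_force: [-3.4, 1.5, 6.9]
width: 0.848
```

```bash
python3 -c "
from d import *
st()
b=snap('side','s7');a=snap('top','t7')
cv2.imwrite('pics/s7c.png',cv2.resize(b[150:280,240:400,::-1],None,fx=4.6,fy=4.6,interpolation=2))
cv2.imwrite('pics/t7c.png',cv2.resize(a[130:268,240:420,::-1],None,fx=4.3,fy=4.3,interpolation=2))
"
```

```text
t 7.08 jig [[-96.5   0.2  18.8]] F [-3.4  1.5  6.9] w 0.848 q [-0.01  0.18  2.15  0.    0.82 -1.58]
tool axes [[-1.0, -0.002, -0.006], [-0.002, 1.0, 0.0], [0.006, 0.0, -1.0]] twist deg 0.06
```

View pics/s7c.png

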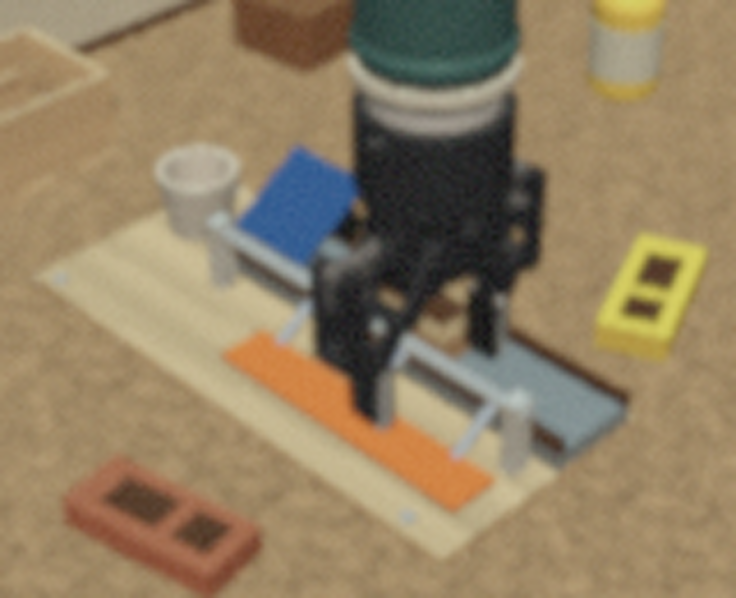

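View pics/t7c.png

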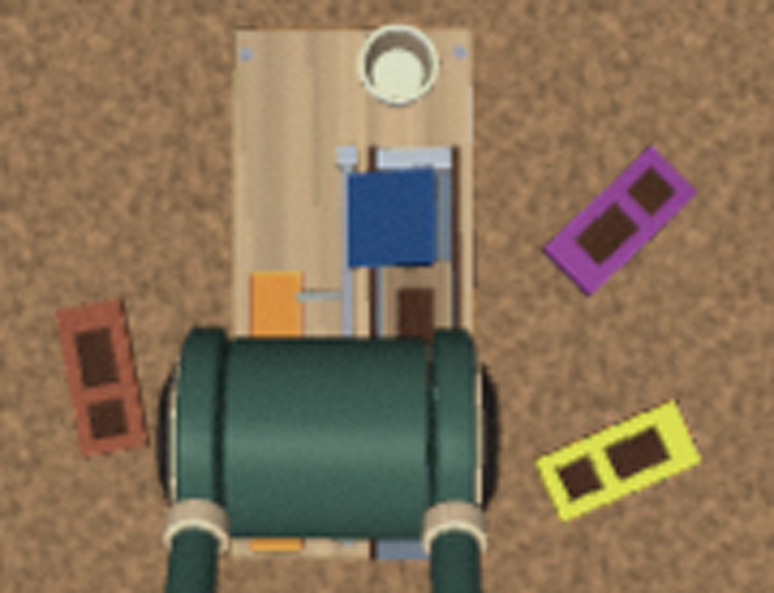

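The flap stands fully open, at about 0.57, and the block's front edge has passed under it at (440,262) in the top crop.

Emit:
drive_tool:
  steps:
    - [[-5,0,0],0]
    - [[-6,0,0],0]
    - [[-6,0,0],0]
    - [[-6,0,0],0]
    - [[-6,0,0],0]
    - [[-6,0,0],0]
    - [[-5,0,0],0]
    - [[0,0,0],0]

```text
time: 7.85
tool_pos: [0.5406, 0.0221, 0.0189]
tcp_rot: [0.003, -3.136, -0.0]
wrist_force: [-2.3, -0.0, 6.5]
width: 0.85
```

Emit:
drive_tool:
  steps:
    - [[-3,0,0],0]
    - [[-3,0,0],0]
    - [[0,0,0],0]
    - [[0,0,0],0]

```text
time: 8.18
tool_pos: [0.5459, 0.0221, 0.0188]
tcp_rot: [0.003, -3.136, -0.0]
wrist_force: [-3.9, 0.4, 7.0]
width: 0.85
```

```bash
python3 -c "
from d import *
st()
b=snap('side','s8');a=snap('top','t8')
cv2.imwrite('pics/s8c.png',cv2.resize(b[150:280,240:400,::-1],None,fx=4.6,fy=4.6,interpolation=2))
cv2.imwrite('pics/t8c.png',cv2.resize(a[130:268,240:420,::-1],None,fx=4.3,fy=4.3,interpolation=2))
"
```

```text
t 8.18 jig [[-50.8   0.2  18.8]] F [-3.9  0.4  7. ] w 0.85 q [-0.01  0.25  2.05  0.    0.84 -1.58]
tool axes [[-1.0, -0.002, -0.006], [-0.002, 1.0, 0.0], [0.006, 0.0, -1.0]] twist deg 0.06
```

View pics/s8c.png

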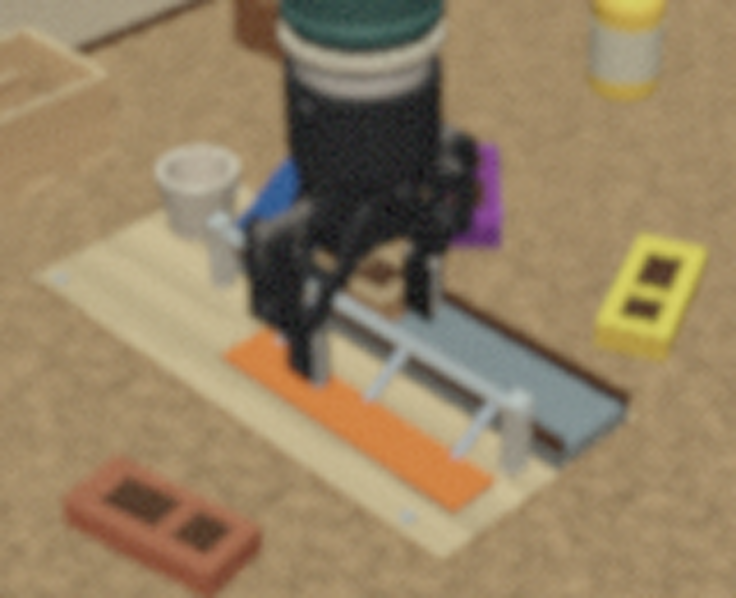

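View pics/t8c.png

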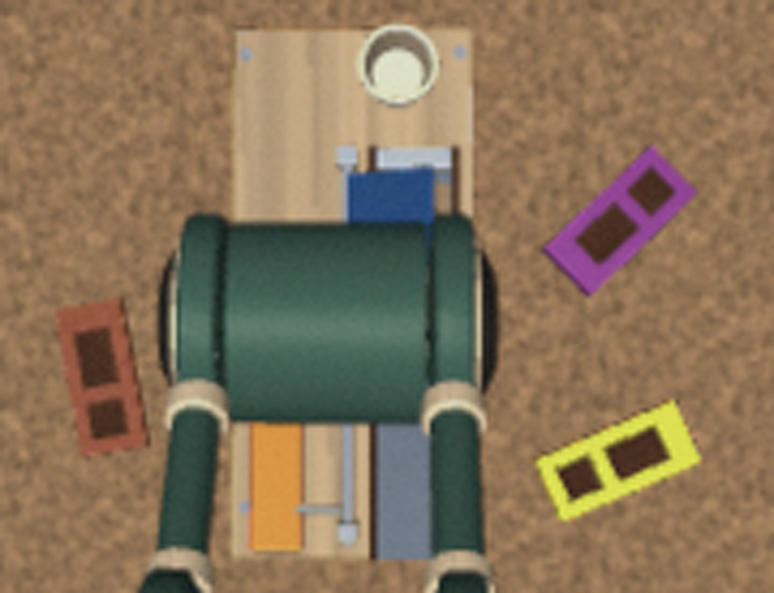

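Flap is still open. The gap from block to stop is about 7 mm in the top view, from v≈183 to v≈170. I'll finish in small pushes.

Emit:
drive_tool:
  steps:
    - [[-3,0,0],0]
    - [[-3,0,0],0]
    - [[0,0,0],0]

```text
time: 8.53
tool_pos: [0.5518, 0.0221, 0.0188]
tcp_rot: [0.003, -3.135, -0.0]
wrist_force: [-4.1, 0.9, 6.3]
width: 0.847
```

Emit:
drive_tool:
  steps:
    - [[-2,0,0],0]
    - [[0,0,0],0]
    - [[0,0,0],0]

```text
time: 8.78
tool_pos: [0.5535, 0.0221, 0.0187]
tcp_rot: [0.003, -3.135, -0.0]
wrist_force: [-4.4, 0.2, 6.6]
width: 0.848
```

Emit:
drive_tool:
  steps:
    - [[-2,0,0],0]
    - [[0,0,0],0]
    - [[0,0,0],0]

```text
time: 9.03
tool_pos: [0.5548, 0.022, 0.0186]
tcp_rot: [0.002, -3.133, -0.0]
wrist_force: [-6.4, -0.2, 8.0]
width: 0.849
```

Emit:
drive_tool:
  steps:
    - [[-2,0,0],0]
    - [[0,0,0],0]
    - [[0,0,0],0]

```text
time: 9.28
tool_pos: [0.5547, 0.0219, 0.0182]
tcp_rot: [0.002, -3.129, 0.0]
wrist_force: [-11.4, -0.5, 11.0]
width: 0.853
```

Emit:
drive_tool:
  steps:
    - [[-2,0,0],0]
    - [[0,0,0],0]
    - [[0,0,0],0]

```text
time: 9.53
tool_pos: [0.5548, 0.0218, 0.0179]
tcp_rot: [0.002, -3.125, 0.0]
wrist_force: [-15.5, -0.5, 16.2]
width: 0.849
```

```bash
python3 -c "
from d import *
st()
b=snap('side','s9');a=snap('top','t9')
cv2.imwrite('pics/s9c.png',cv2.resize(b[150:280,240:400,::-1],None,fx=4.6,fy=4.6,interpolation=2))
cv2.imwrite('pics/t9c.png',cv2.resize(a[150:210,300:380,::-1],None,fx=9,fy=9,interpolation=2))
"
```

```text
t 9.53 jig [[-41.9  -0.1  17.9]] F [-15.5  -0.5  16.2] w 0.849 q [-0.01  0.28  2.03 -0.    0.86 -1.58]
tool axes [[-1.0, -0.001, -0.016], [-0.001, 1.0, -0.0], [0.016, -0.0, -1.0]] twist deg 0.0
```

View pics/s9c.png

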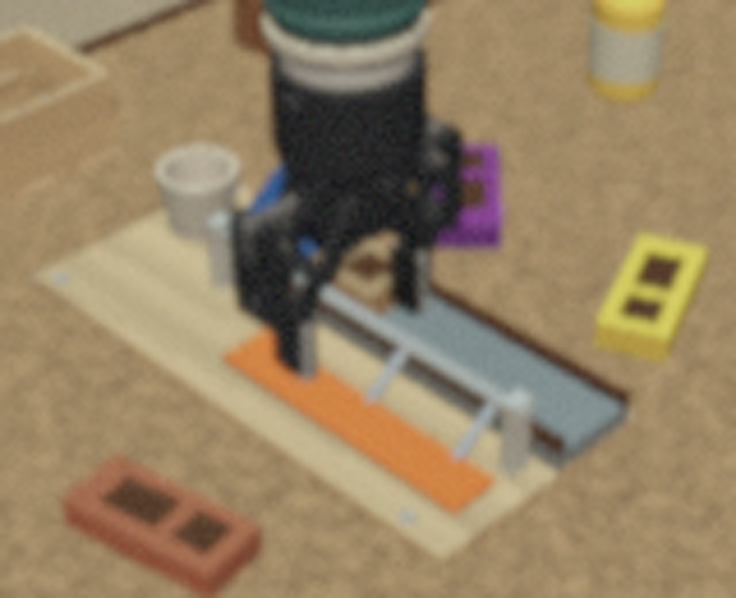

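View pics/t9c.png

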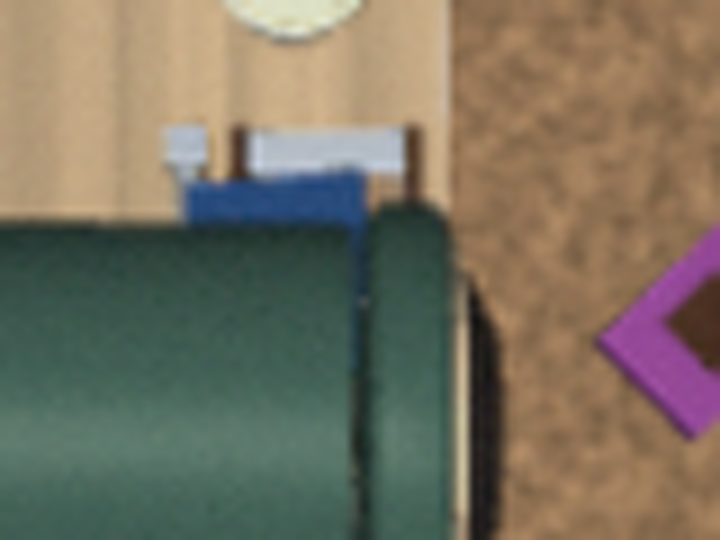

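The block's end meets the stop with no gap, TCP x is at its predicted value and Fx reached 15 N: it is home. I'll back off with the paddle still held down, then rise slowly.

Emit:
drive_tool:
  steps:
    - [[3,0,0],0]
    - [[4,0,0],0]
    - [[4,0,0],0]
    - [[4,0,0],0]
    - [[4,0,0],0]
    - [[3,0,0],0]
    - [[0,0,0],0]
    - [[0,0,0],0]

```text
time: 10.3
tool_pos: [0.5428, 0.0219, 0.021]
tcp_rot: [-0.002, 3.137, 0.0]
wrist_force: [2.0, -0.1, 5.9]
width: 0.847
```

```bash
python3 -c "
from d import *
st()
b=snap('side','s10');a=snap('top','t10')
cv2.imwrite('pics/s10c.png',cv2.resize(b[150:280,240:400,::-1],None,fx=4.6,fy=4.6,interpolation=2))
cv2.imwrite('pics/t10c.png',cv2.resize(a[150:210,300:380,::-1],None,fx=9,fy=9,interpolation=2))
"
```

```text
t 10.3 jig [[-53.8   0.1  21. ]] F [ 2.  -0.1  5.9] w 0.847 q [-0.01  0.24  2.06  0.    0.83 -1.58]
tool axes [[-1.0, -0.001, 0.004], [-0.001, 1.0, 0.0], [-0.004, 0.0, -1.0]] twist deg 0.0
```

View pics/s10c.png

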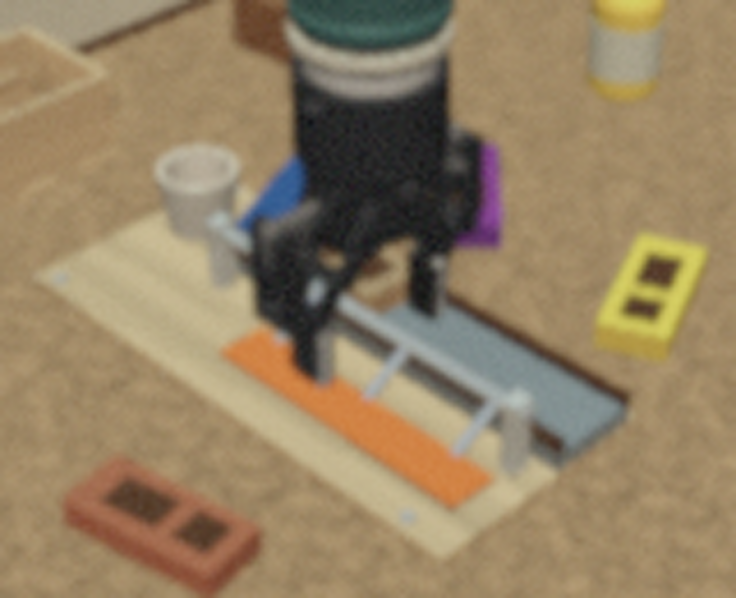

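View pics/t10c.png

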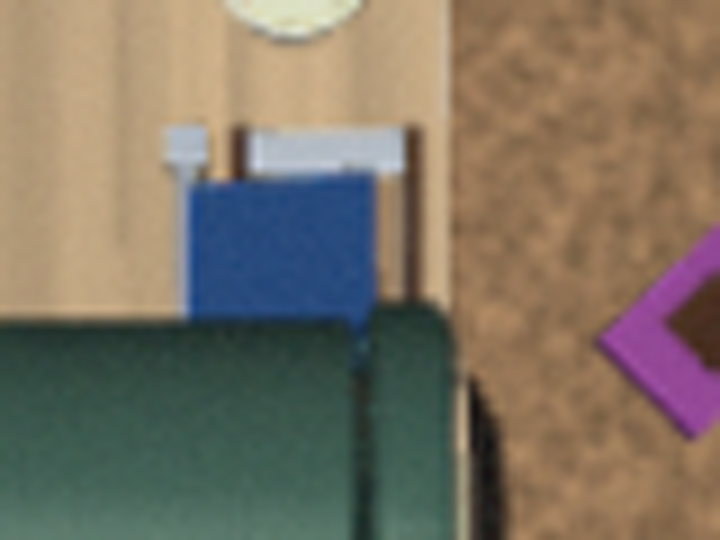

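The block stays flush with the stop at (390,172) and the finger is clear of it. Now to rise slowly.

Emit:
drive_tool:
  steps:
    - [[0,0,-2],0]
    - [[0,0,-2],0]
    - [[0,0,-2],0]
    - [[0,0,-2],0]
    - [[0,0,-2],0]
    - [[0,0,-2],0]
    - [[0,0,-2],0]
    - [[0,0,-2],0]

```text
time: 11.07
tool_pos: [0.5388, 0.0216, 0.0347]
tcp_rot: [0.003, -3.138, 0.001]
wrist_force: [-0.5, 0.5, -0.6]
width: 0.847
```

Emit:
drive_tool:
  steps:
    - [[0,0,-3],0]
    - [[0,0,-4],0]
    - [[0,0,-6],0]
    - [[0,0,-10],0]
    - [[0,0,-15],0]
    - [[0,0,-20],0]
    - [[0,0,-25],0]
    - [[0,0,-25],0]

```text
time: 11.73
tool_pos: [0.5401, 0.0219, 0.1451]
tcp_rot: [0.003, -3.141, 0.0]
wrist_force: [0.9, -0.8, 0.3]
width: 0.852
```

Emit:
drive_tool:
  steps:
    - [[20,0,-20],0]
    - [[25,0,-15],0]
    - [[30,0,0],0]
    - [[30,0,0],0]
    - [[25,0,0],0]
    - [[0,0,0],0]
    - [[0,0,0],0]

```text
time: 12.32
tool_pos: [0.4101, 0.0217, 0.1796]
tcp_rot: [-0.003, 3.14, -0.0]
wrist_force: [1.6, 0.2, 0.8]
width: 0.844
```

```bash
python3 -c "
from d import *
st()
b=snap('side','s11');a=snap('top','t11')
cv2.imwrite('pics/s11c.png',cv2.resize(b[150:280,240:400,::-1],None,fx=4.6,fy=4.6,interpolation=2))
cv2.imwrite('pics/t11c.png',cv2.resize(a[130:268,240:420,::-1],None,fx=4.3,fy=4.3,interpolation=2))
"
```

```text
t 12.32 jig [[-1.866e+02 -1.000e-01  1.796e+02]] F [1.6 0.2 0.8] w 0.844 q [-0.01 -0.22  2.19 -0.    1.16 -1.58]
tool axes [[-1.0, -0.002, 0.002], [-0.002, 1.0, -0.0], [-0.002, -0.0, -1.0]] twist deg 0.04
```

View pics/s11c.png

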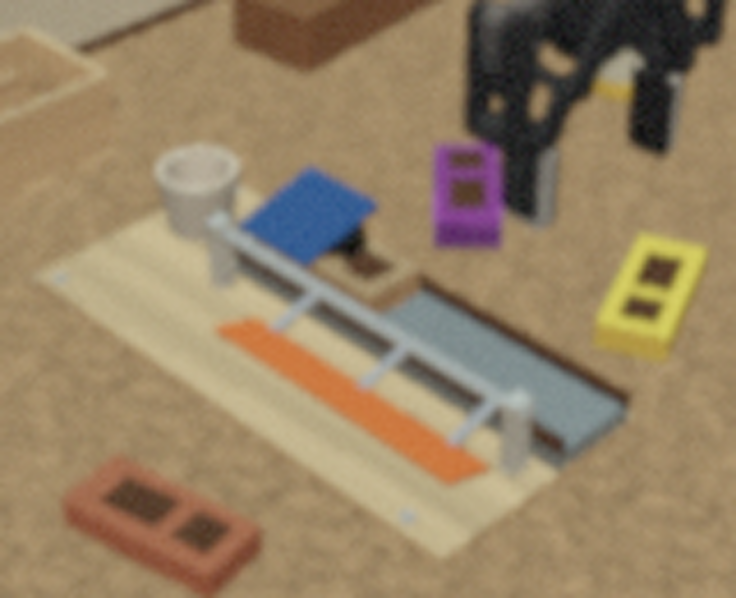

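View pics/t11c.png

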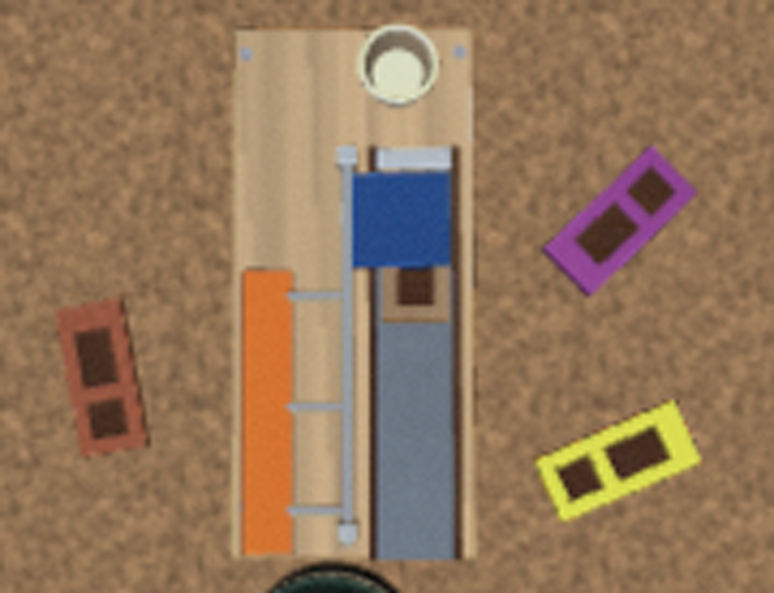

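```bash
python3 -c "
from d import *
print(wj(p,ray('top',tc([(383,321),(450,321)]),.038)).round(1))
print(bot.finish_job())"
```

```text
[[-30.4 -21.2  38. ]
 [-30.5 -60.4  38. ]]
the job is handed in; nothing more can be done
None
```

The balsa block is loaded against the stop and the flap has closed onto it. I handed the job in at about 12.5 s, against the 38 s limit.

- **Paddle and flap:** The left fingertip pressed the paddle until the flap read about 0.55 rad, judged from the side view. It held it there for the whole push.
- **Push:** The right fingertip slid the block along the lane until it met the stop, where the push force rose to about 15 N and the finger stopped advancing.
- **Release:** I backed the finger off the block with the flap still up, then let the flap down slowly and drew the hand away.

**Last checks**
- **Home position:** The block's near end measures at jig x = -30.4 mm, against -30 mm when fully home. It lay flush against the stop in the top view before release.
- **Flap:** It rests on the block with the paddle back up.
- **Bystanders:** The pin pot, the reddish-brown block and the purple and yellow look-alikes look unmoved. I did not re-check the glue, jar, sander, brush and driver in the last close-ups; the hand never went low near them.
- **Hand:** It is well clear, with wrist force near zero.

One small disagreement: the side view sits about 1 pixel off the jig position I fitted mainly from the top view. I corrected for that when reading the flap angle. No check failed.

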